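Hang the turner and the scraper on the utensil rack

ROBOT

A 6-joint arm with a two-finger parallel gripper is mounted at the origin on the work surface; the furniture and walls round the work are solid. World frame = base frame: x ahead of the robot, y to its left, z up, the work surface at z = 0. Lengths are in m, angles in rad, forces in N, time in s.
With the tool pointing down it reaches from about 0.25 to 0.775 m from the base axis. Payload 4 kg.
Tool frame: the origin (TCP) lies between the finger pads, 19 mm behind the fingertips; this is the grasp point; z points along the fingers, y is the line along which they close (so a half turn about z gives the same grasp; the last joint's range is limited). The gripper opens to 94 mm and grips with 3 to 60 N. Pads are 16 mm wide; open, the fingers measure 119 mm over their backs; the gripper's body (75 mm by 177 mm) begins 78 mm behind the grasp point.
Start: joints at [-1.275, 0.087, 1.371, -0, 1.684, -0.103], TCP at [0.214, -0.507, 0.224] pointing down, gripper open.
Joint ranges: [-3.1, 3.1], [-0.76, 2.03], [0.27, 2.55], [-1.08, 4.22], [0.17, 2.65], [-2.57, 2.57]. Speed limits (rad/s): [2.79, 2.79, 3.14, 3.14, 3.14, 3.14].

INTERFACE

Orientations are given as [roll, pitch, yaw] about the fixed x, y, z axes, in that order (R = Rz(yaw) Ry(pitch) Rx(roll)).
In Python, from bench import robot gives the robot as it stands.
- The arm moves only by the tool carry_out, never from a script. Its argument "increments" is a list of rows, each a list of 3 entries, a list of its own where there are three numbers: the closure in counts, from 0 (fully open) to 255 (shut), then the shift along the tool's x, y, z in mm, then the turn about the tool's z in degrees. In form: [[fingers, [dx, dy, dz], twist], ...]. A call has 1 to 8 rows; each row shifts and turns the commanded pose from where the row before left it, along the tool's axes as they then stand; what a row does not reach is not made up. A row lasts 1/10 s, in which the tool goes at most 50 mm and 8.59 degrees, less where a joint would pass 70% of its speed; a pose out of reach is approached as far as the arm can. A call with a gripper value outside its range is refused whole. The fingers move at their own pace and stop on an object; the grip force is fixed at half the most. Time passes only in rows, so rows that do not move let the fingers close. It gives the time, the measured TCP pose, the force, the opening and the grip force at its end, in the units of the state.
- robot.get_obs(): the state, without advancing time (a new reading comes with each control period).
- robot.snapshot(name): name is "side" or "top"; returns the picture (400x640x3 uint8, blue, green, red); there is no depth.
- robot.get_calibration(name): a dict with "vfov" (degrees; the focal length in pixels is half the picture's height over the tangent of half this angle, whatever the lens; pixels are square), "cx", "cy" (the principal point, pixels), "T" (4x4, takes a point from camera to world coordinates). Camera axes: x right, y down, z forward; pixel columns grow to the right and rows downward; lengths in m; the calibration is good to about 2 mm. A picture is of the moment at which its call begins. get_calibration takes no time and is no camera call.
- robot.close_job(): hands the job in; it is judged then, once.
The state is a dict: "time": time; "joint_positions": joint angles; "qvel": joint speeds; "joint_torque": joint torques, N m; "tool_pos": TCP position; "ee_rot": TCP orientation; "wrist_force": force on the tool from outside, world axes, zero at the start; "wrist_torque": the same for the moment, N m; "width": finger opening in m; "finger_force": force on a finger pad.
Only numpy, scipy, OpenCV 4.12 (cv2) and the standard library are available. Lean on these libraries where they do the work, as an engineer would, in place of code of your own. Each camera call takes 0.05 s, during which the arm holds its last target. There are 200 camera calls.

TASK

The slotted turner and the plain scraper have dried in the draining stand. Hang both on the utensil rack by the loops at their ends: the turner, with the wide loop, on the thick peg and the scraper, with the narrow loop, on the thin peg, and let them hang there still and free. Leave the lime, garlic, mandarin, mug and timer where they are.

Things in the scene. Friction and masses are not known exactly. Their poses are not given: they have to be found in the camera images.
- turner: Kitchen turner: slotted steel blade, black handle ending in a wide loop. Loose, 120 g, 190 mm long; blade 64 wide, 72 high, 4 mm thick; handle and loop 12 thick. Origin: middle of the blade's lower edge; z up to the loop, y across the width, x through the thickness. Starts upright, loop up, in either slot of the stand, origin 12 mm above the table, leaning up to 0.1 rad.
- turner_eye (a point): Centre of the loop's half-round arch (inner radius 15 mm), 165 mm above the turner's origin, same axes. Below it two straight bars run down 40 mm; opening 30 mm wide, down to 28 mm below this point. Grip the bars' outsides (50 mm apart) from above, closing along y, the TCP 10 mm below this point: the opening stays clear. Hung, this point is 5 mm below the peg's centre line.
- scraper: Kitchen scraper: plain solid steel blade, black handle ending in a narrow loop. Loose, 120 g, 184 mm long; blade 64 wide, 72 high, 4 mm thick; handle and loop 12 thick. Origin: middle of the blade's lower edge; z up to the loop, y across the width, x through the thickness. Starts upright, loop up, in either slot of the stand, origin 12 mm above the table, leaning up to 0.1 rad.
- scraper_eye (a point): Centre of the loop's half-round arch (inner radius 9 mm), 165 mm above the scraper's origin, same axes. Below it two straight bars run down 40 mm; opening 18 mm wide, down to 28 mm below this point. Grip the bars' outsides (38 mm apart) from above, closing along y, the TCP 10 mm below this point: the opening stays clear. Hung, this point is 5 mm below the peg's centre line.
- stand: Fixed dark wooden draining stand, 90 x 250 x 55 mm, origin at the centre of its underside. Two upright slots side by side at y = +65 and -65 mm in its frame, 72 mm (y) by 6.5 mm (x), 43 mm deep, open at the top at 55 mm.
- rack: Fixed utensil rack: dark wooden base 120 x 300 x 15 mm, two steel posts at the back and a board 300 mm wide along y whose front face is at x = +22 mm, from 190 to 236 mm above the table. Origin at the centre of the base's underside; its front, where the pegs point, is -x. The two pegs stand at y = +70 and -70 mm.
- peg_thick: Fixed round steel peg, 20 mm in diameter, on the rack's board; it sticks out 70 mm from the board towards the rack's front (its own -x) and rises 12 mm from root to tip. Origin: on its centre line at the board's face, 210 mm above the table. Which side of the rack it is on varies.
- peg_thin: Fixed round steel peg, 8 mm in diameter, on the rack's board; it sticks out 70 mm from the board towards the rack's front (its own -x) and rises 12 mm from root to tip. Origin: on its centre line at the board's face, 210 mm above the table. Which side of the rack it is on varies.
- peg_thick_tip (a point): Tip of the thick peg, on its centre line.
- peg_thin_tip (a point): Tip of the thin peg, on its centre line.
- lime: Bystander: lime, 50 mm, loose.
- garlic: Bystander: garlic bulb, 53 mm, loose.
- mandarin: Bystander: mandarin, 58 mm, loose.
- mug: Bystander: white mug with handle, 83 x 113 x 93 mm, loose.
- timer: Bystander: round kitchen timer with a bar knob, 66 x 66 x 48 mm, loose.
Things that resemble listed ones, but are neither listed nor needed, are in the scene too. Leave any purple or turquoise look-alike of the scraper alone.

How it is judged:
At the end, for the whole second after the job is handed in: Turner on the thick peg, scraper on the thin one: peg through the loop and carrying it (arch centre between board and 2 mm short of the tip, within 12 mm sideways, 15 mm below to 20 mm above the root), tool within 0.3 rad of upright and slower than 0.03 m/s (x of turner_eye in the frame of peg_thick between -0.068 and 0 m and y of turner_eye in the frame of peg_thick between -0.012 and 0.012 m and z of turner_eye in the frame of peg_thick between -0.015 and 0.02 m and angle between each of turner, scraper's own z axis and vertical below 0.3 rad and contact force between turner and peg_thick above 0.2 N and linear speed of each of turner, scraper below 0.03 m/s and x of scraper_eye in the frame of peg_thin between -0.068 and 0 m and y of scraper_eye in the frame of peg_thin between -0.012 and 0.012 m and z of scraper_eye in the frame of peg_thin between -0.015 and 0.02 m and contact force between scraper and peg_thin above 0.2 N); the robot touches nothing.
It fails at once if the lime is moved by more than 40 mm (distance of lime from where it was at the start of the episode above 0.04 m).
It fails at once if the garlic bulb is moved by more than 40 mm (distance of garlic from where it was at the start of the episode above 0.04 m).
It fails at once if the mandarin is moved by more than 40 mm (distance of mandarin from where it was at the start of the episode above 0.04 m).
It fails at once if the mug is moved by more than 40 mm (distance of mug from where it was at the start of the episode above 0.04 m).
It fails at once if the kitchen timer is moved by more than 40 mm (distance of timer from where it was at the start of the episode above 0.04 m).
It also fails if it takes over 69 s, if anything falls off the work surface, if the arm or the gripper's body presses on something with over 40 N, if the wrist force passes 120 N, or if a joint passes its speed limit or range.

## Working session

There is one attempt and no reset: what is moved stays moved. The work goes in short steps, Python scripts to look and compute and a tool call to move; the robot and the scene stay as the last step left them, time stands still between calls to the robot, and variables do not carry over. Pictures are saved under pics/ and viewed, at most 10 in all, crops included, and the job is handed in when it is done.

Besides the shell and the picture viewer there is one more tool, called after ">>>" as name(argument=value, ...) on one line, values as JSON. carry_out: Moves the arm, as the interface text tells. Its arguments: {"type":"object","properties":{"increments":{"type":"array","items":{"type":"array"}}},"required":["increments"]}

```bash
ls; mkdir -p pics
python3 - <<'E'
from bench import robot
import cv2
print(robot.get_obs())
for n in ("side","top"):
    cv2.imwrite(f"pics/{n}0.png",robot.snapshot(n)); print(robot.get_calibration(n))
E
```

```text
pics
{'time': 0.0, 'joint_positions': array([-1.27510304e+00,  8.79566820e-02,  1.37227616e+00, -1.60644297e-06,
        1.68359818e+00, -1.03091636e-01]), 'qvel': array([ 7.84152115e-04,  8.04584933e-04,  1.19740071e-03,  2.47229331e-03,
       -4.49520509e-04, -2.44020048e-05]), 'joint_torque': array([-2.49439354e-04, -3.40178490e+01, -3.02429652e+01,  7.18093012e-02,
        3.29054415e-02, -1.69494469e-04]), 'tool_pos': array([ 0.21341184, -0.50634452,  0.22309211]), 'ee_rot': array([-3.13936601e+00, -2.28760162e-04,  3.98784489e-01]), 'wrist_force': array([ 0.08937649, -0.87027604, -0.68637831]), 'wrist_torque': array([0.02922829, 0.00165952, 0.0194551 ]), 'finger_force': 0.0, 'width': 0.09382385164450473}
{'vfov': 55.46022128110172, 'cx': 326.68125106002276, 'cy': 199.24448909388101, 'T': array([[ 9.87082900e-01, -9.83624787e-02,  1.26460155e-01,
         3.31411162e-01],
       [-1.60210325e-01, -6.06029868e-01,  7.79140841e-01,
        -1.13194250e+00],
       [ 4.06870288e-07, -7.89336824e-01, -6.13960404e-01,
         9.50793763e-01],
       [ 0.00000000e+00,  0.00000000e+00,  0.00000000e+00,
         1.00000000e+00]])}
{'vfov': 46.93757460186908, 'cx': 316.1933977071909, 'cy': 201.63622966901815, 'T': array([[ 0.0137056 , -0.9862275 ,  0.16482557,  0.2680591 ],
       [-0.99966113, -0.01716321, -0.01957143, -0.08013475],
       [ 0.02213082, -0.16450148, -0.98612854,  1.40576117],
       [ 0.        ,  0.        ,  0.        ,  1.        ]])}
```

View pics/side0.png

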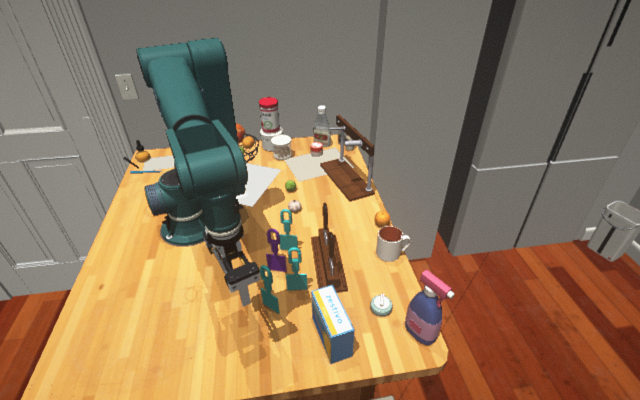

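View pics/top0.png

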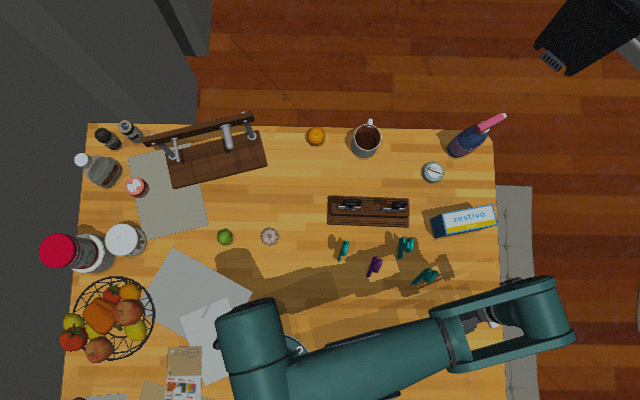

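The side picture shows the stand at about (328,262), the rack at (347,175), and purple and turquoise look-alikes at (265–295, 215–300). The top picture shows the stand at (368,210) with two black tools at (349,204) and (397,206). The rack is at (217,160), with the thick peg near (227,137) and the thin peg near (185,147). I'll enlarge these areas.

Run:
```python
import cv2,numpy as np
s=cv2.imread("pics/side0.png");t=cv2.imread("pics/top0.png")
def c(i,x,y,w,h,k): return cv2.resize(i[y:y+h,x:x+w],None,fx=k,fy=k,interpolation=cv2.INTER_CUBIC)
a=np.hstack([c(t,320,185,100,50,4),c(s,300,195,57,100,4)[:200*2][:, :228]][:1])
A=np.zeros((600,800,3),np.uint8)
A[:300,:500]=c(t,320,185,100,60,5)     # top stand
A[300:600,:500]=c(t,170,105,100,60,5) if 0 else c(t,138,105,140,84,500/140)[:300]
A[:,500:800]=c(s,300,195,60,120,5)[:600]
cv2.imwrite("pics/cropA.png",A)
cv2.imwrite("pics/cropB.png",c(s,310,105,80,100,6))
```

```text
(no output)
```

View pics/cropA.png

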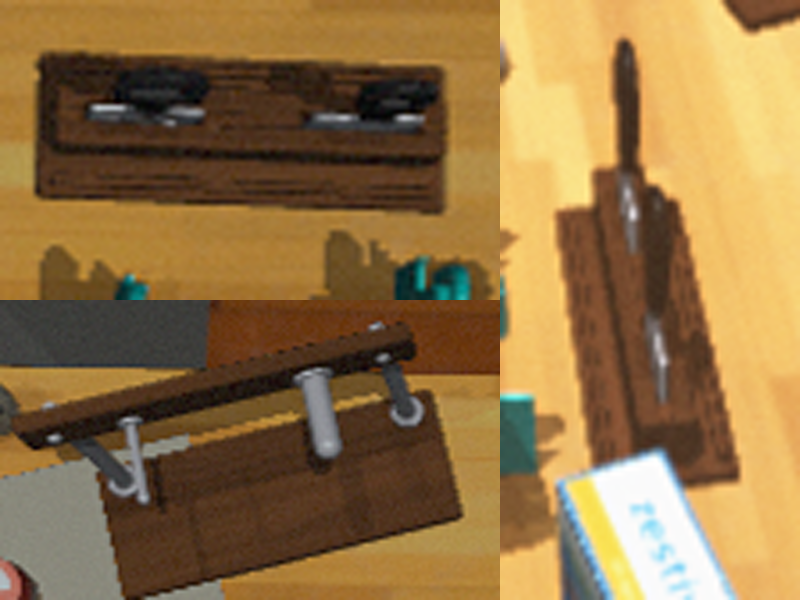

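View pics/cropB.png

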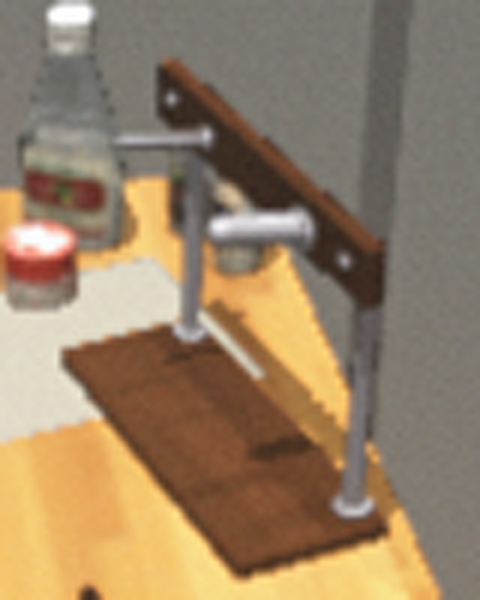

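In crop A the two black tools stand in the stand at top-view (352,202) and (399,205). The left loop looks wider. The look-alikes outside the stand are all purple or turquoise. In crop B the thin peg is at the far (left) side and the thick peg at the near (right) side. I'll make one sharper crop to confirm the widths and read pixel positions.

```bash
cat > h.py <<'E'
import numpy as np
from bench import robot
def cam(n):
    c=robot.get_calibration(n); f=200/np.tan(np.radians(c["vfov"]/2)); return c,f
def proj(n,P):
    c,f=cam(n); T=c["T"]; q=(np.atleast_2d(P)-T[:3,3])@T[:3,:3]
    return np.c_[c["cx"]+f*q[:,0]/q[:,2], c["cy"]+f*q[:,1]/q[:,2]]
def back(n,uv,z):
    c,f=cam(n); T=c["T"]; uv=np.atleast_2d(uv)
    d=np.c_[(uv[:,0]-c["cx"])/f,(uv[:,1]-c["cy"])/f,np.ones(len(uv))]@T[:3,:3].T
    return T[:3,3]+d*((z-T[2,3])/d[:,2])[:,None]
E
python3 - <<'E'
import cv2,numpy as np
from h import *
t=np.mean([robot.snapshot("top").astype(float) for _ in range(8)],0)
s=np.mean([robot.snapshot("side").astype(float) for _ in range(8)],0)
np.savez("avg.npz",t=t,s=s)
def c(i,x,y,w,h,k):
    i=(255*(np.clip(i,0,255)/255)**.5).astype(np.uint8)
    o=cv2.resize(i[y:y+h,x:x+w],None,fx=k,fy=k,interpolation=cv2.INTER_CUBIC)
    for u in range(x-x%-10 if 0 else -(-x//10)*10,x+w,10):
        cv2.line(o,(int((u-x+.5)*k),0),(int((u-x+.5)*k),6),(0,255,0),1); cv2.putText(o,str(u),(int((u-x+.5)*k)+2,12),0,.35,(0,255,0))
    for v in range(-(-y//10)*10,y+h,10):
        cv2.line(o,(0,int((v-y+.5)*k)),(6,int((v-y+.5)*k)),(0,255,0),1); cv2.putText(o,str(v),(8,int((v-y+.5)*k)),0,.35,(0,255,0))
    return o
A=np.zeros((600,800,3),np.uint8)
A[:304,:]=c(t,320,190,100,38,8)
A[304:600,:520]=c(t,138,105,130,74,4)
A[304:600,524:798]=c(s,312,200,38,42,7.2)[:296,:274] if 0 else cv2.copyMakeBorder(c(s,308,200,45,49,6),0,2,0,4,0)
cv2.imwrite("pics/cropC.png",A)
E
```

```text
(no output)
```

View pics/cropC.png

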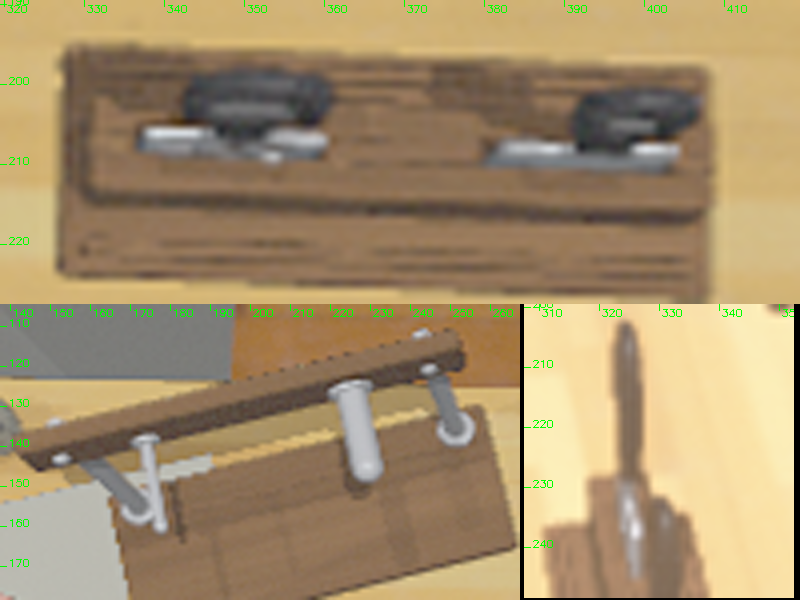

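The left tool's loop spans u 341.5–360, about 18.5 px (50 mm), so it is the turner. The right tool's loop spans u 390.5–406.5, so it is the narrower-looped scraper, leaning right. The thick peg runs from (224,128) to (229,146) and the thin peg from (174,140) to (178,160).

Run:
```python
from h import *
np.set_printoptions(precision=4,suppress=True)
B=lambda uv,z:back("top",uv,z)
print("stand base",B([[327,223.5],[407.5,227],[328.5,196],[408.3,198.5]],.03))
print("blade T top edge",B([[337,206.3],[360.3,206.8]],.084),"S",B([[380.5,208.3],[404,208.3]],.084))
for n,l,r,ap,zt in(("T",(341.9,202),(360.2,201.5),(351,198.6),.202),("S",(390.6,204.5),(406.6,202.5),(400,200.6),.196)):
    p=B([l,r],.177); print(n,p,np.linalg.norm(p[1]-p[0]),"mid",p.mean(0),"apex back",B(ap,zt))
print("board top L/R ends", B([[139,140],[253,112]],.236))
for n,r,t in(("thick",(224.5,127.5),(229.2,145.5)),("thin",(173.8,140),(177.7,160.5))):
    a=B(r,.21)[0];b=B(t,.222)[0]; print(n,a,b,np.linalg.norm(b-a),np.degrees(np.arctan2(*(a-b)[1::-1])))
print("rack base corners",B([[165.5,153],[258,130.5],[266.5,165.5]],.015))
```

```text
stand base [[ 0.4319 -0.1408  0.03  ]
 [ 0.4253 -0.3838  0.03  ]
 [ 0.516  -0.1446  0.03  ]
 [ 0.5126 -0.3879  0.03  ]]
blade T top edge [[ 0.4763 -0.1671  0.084 ]
 [ 0.476  -0.235   0.084 ]] S [[ 0.4726 -0.2939  0.084 ]
 [ 0.4737 -0.3626  0.084 ]]
T [[ 0.4737 -0.1742  0.177 ]
 [ 0.4759 -0.2238  0.177 ]] 0.04972068332865159 mid [ 0.4748 -0.199   0.177 ] apex back [[ 0.479  -0.1964  0.202 ]]
S [[ 0.4691 -0.3064  0.177 ]
 [ 0.4753 -0.3501  0.177 ]] 0.04413636144344615 mid [ 0.4722 -0.3283  0.177 ] apex back [[ 0.477  -0.3283  0.196 ]]
board top L/R ends [[0.6187 0.3615 0.236 ]
 [0.7017 0.0676 0.236 ]]
thick [0.666  0.1458 0.21  ] [0.6126 0.1289 0.222 ] 0.0572591693014156 17.63266708410663
thin [0.6283 0.2791 0.21  ] [0.5691 0.2618 0.222 ] 0.06284539672328013 16.35100295312629
rack base corners [[0.6449 0.3605 0.015 ]
 [0.7233 0.0777 0.015 ]
 [0.6112 0.0476 0.015 ]]
```

Run:
```python
from h import *
from scipy.optimize import least_squares
np.set_printoptions(precision=4,suppress=True)
def tri(a,b):
    r=least_squares(lambda P:np.r_[proj("top",P)[0]-a,proj("side",P)[0]-b],[.5,0,.2]); return r.x,r.fun
for n,a,b in(("thin tip",(177.7,161),(329.5,127.8)),("thin root",(173.8,140),(344.2,127.3)),("thick tip",(229.2,146),(345.6,142.7)),("thick root",(224.5,127.5),(360.3,142)),
 ("T apex",(351,200),(324.3,203)),("box",(432,214),(313,291))): print(n,*tri(a,b))
e=np.radians(15.7);X=np.array([np.cos(e),np.sin(e)]);Y=np.array([-X[1],X[0]])
for n,l in(("thick",-.0413),("thin",.0983)):
    for d,z in((.681,.21),(.611,.222)):
        P=np.r_[d*X+l*Y,z];print(n,P,proj("top",P)[0],proj("side",P)[0])
P=[.475,-.199,.202];print(proj("top",P),proj("side",P))
print(proj("top",[.474,-.33,.196]),proj("side",[.474,-.33,.196]))
```

```text
thin tip [0.5681 0.2615 0.2228] [ 0.0117 -0.1898 -0.288   0.0759]
thin root [0.6303 0.2791 0.21  ] [ 0.0555 -0.6927 -1.0475  0.299 ]
thick tip [0.6103 0.1284 0.2241] [-0.0089  0.1141  0.1605 -0.0454]
thick root [0.6679 0.1456 0.2108] [ 0.0754 -0.7906 -1.11    0.337 ]
T apex [ 0.4756 -0.1966  0.1996] [-0.0006  0.0194  0.0226 -0.0052]
box [ 0.4302 -0.4427  0.0858] [-0.0788  9.5215  9.1386 -1.8398]
thick [0.6668 0.1445 0.21  ] [224.999  127.2294] [358.9494 142.6707]
thick [0.5994 0.1256 0.222 ] [230.2222 150.3641] [343.096  143.7327]
thin [0.629  0.2789 0.21  ] [173.9017 139.7659] [342.8643 127.6433]
thin [0.5616 0.26   0.222 ] [178.2093 163.304 ] [327.71   128.3422]
[[351.9694 200.1188]] [[324.2392 202.8874]]
[[400.6458 201.7078]] [[330.9001 232.1773]]
```

>>> carry_out(increments=[[0, [0, 0, -20], 8], [0, [0, 0, -20], 8], [0, [0, 0, -20], 8], [0, [25, -31, 0], 0], [0, [25, -31, 0], 0], [0, [25, -31, 0], 0], [0, [25, -31, 0], 0], [0, [25, -31, 0], 0]])

```text
time: 1.7
tool_pos: [0.3424, -0.3531, 0.2845]
ee_rot: [3.141, -0.0, -0.02]
wrist_force: [0.5, 0.2, -0.1]
width: 0.0937
finger_force: 0.0
```

>>> carry_out(increments=[[0, [25, -31, 0], 0], [0, [25, -31, 0], 0], [0, [25, -31, 0], 0], [0, [25, -31, 0], 0], [0, [25, -31, 0], 0], [0, [0, 0, 0], 0], [0, [0, 0, 0], 0]])

```text
time: 2.4
tool_pos: [0.47, -0.2014, 0.2842]
ee_rot: [3.141, 0.001, -0.018]
wrist_force: [-1.0, -0.1, 0.1]
width: 0.094
finger_force: 0.0
```

>>> carry_out(increments=[[0, [5, -2.5, 20], 0], [0, [0, 0, 20], 0], [0, [0, 0, 20], 0], [0, [0, 0, 20], 0], [0, [0, 0, 20], 0], [0, [0, 0, 17], 0], [0, [0, 0, 0], 0]])

```text
time: 3.1
tool_pos: [0.4724, -0.2001, 0.1644]
ee_rot: [-3.139, 0.005, -0.022]
wrist_force: [-1.3, 0.5, 0.0]
width: 0.0943
finger_force: 0.0
```

>>> carry_out(increments=[[255, [0, 0, 0], 0], [255, [0, 0, 0], 0], [255, [0, 0, 0], 0], [255, [0, 0, 0], 0], [255, [0, 0, 0], 0], [255, [0, 0, 0], 0], [255, [0, 0, 0], 0], [255, [0, 0, 0], 0]])

```text
time: 3.9
tool_pos: [0.4749, -0.1997, 0.1676]
ee_rot: [3.141, -0.0, -0.02]
wrist_force: [0.3, -0.2, 1.8]
width: 0.0501
finger_force: 29.9
```

>>> carry_out(increments=[[255, [0, 0, -5], 0], [255, [0, 0, -10], 0], [255, [0, 0, -15], 0], [255, [0, 0, -15], 0], [255, [0, 0, -15], 0], [255, [0, 0, -15], 0], [255, [0, 0, -15], 0], [255, [0, 0, 0], 0]])

```text
time: 4.7
tool_pos: [0.4759, -0.2001, 0.2608]
ee_rot: [3.139, -0.005, -0.02]
wrist_force: [-0.1, 0.3, -0.2]
width: 0.0501
finger_force: 29.8
```

>>> carry_out(increments=[[255, [4, -15, 0], 0], [255, [7, -25, 0], 0], [255, [7, -30, 0], 0], [255, [7, -30, 0], 0], [255, [7, -30, 0], 0], [255, [7, -30, 0], 0], [255, [7, -30, 0], 0], [255, [7, -30, 0], 0]])

```text
time: 5.5
tool_pos: [0.5316, 0.0219, 0.2558]
ee_rot: [-3.141, 0.003, -0.019]
wrist_force: [0.4, 0.1, -1.2]
width: 0.0502
finger_force: 29.8
```

>>> carry_out(increments=[[255, [7, -30, 0], 0], [255, [7, -30, 0], 0], [255, [4, -20, 0], 0], [255, [2, -14, 0], -4], [255, [0, 0, 0], -6], [255, [0, 0, 0], -6.85], [255, [0, 0, 0], 0], [255, [0, 0, 0], 0]])

```text
time: 6.3
tool_pos: [0.5535, 0.1136, 0.2562]
ee_rot: [-3.141, 0.002, 0.272]
wrist_force: [-0.5, -0.4, -2.1]
width: 0.0499
finger_force: 29.8
```

>>> carry_out(increments=[[255, [0, 0, 10], 0], [255, [0, 0, 12], 0], [255, [0, 0, 12], 0], [255, [0, 0, 0], 0], [255, [0, 0, 0], 0]])

```text
time: 6.8
tool_pos: [0.5537, 0.1128, 0.2223]
ee_rot: [-3.141, 0.002, 0.274]
wrist_force: [-0.0, 0.6, -0.8]
width: 0.05
finger_force: 29.8
```

```bash
cat > look.py <<'E'
import cv2,sys
from h import *
def c(i,x,y,w,h,k): return cv2.resize(i[y:y+h,x:x+w],None,fx=k,fy=k,interpolation=cv2.INTER_CUBIC)
t=robot.snapshot("top");s=robot.snapshot("side")
cv2.imwrite(f"pics/{sys.argv[1]}.png",np.hstack([c(t,140,100,130,200//2,3),c(s,290,100,100,100,4)[:300],])if 0 else np.hstack([c(t,140,100,130,130,3),cv2.resize(c(s,290,95,100,98,4),(398,390))]))
print(robot.get_obs()["tool_pos"],robot.get_obs()["ee_rot"])
E
python3 look.py p1
```

```text
[0.55432192 0.11287138 0.22367539] [ 3.14135385e+00 -7.97471764e-04  2.73714586e-01]
```

View pics/p1.png

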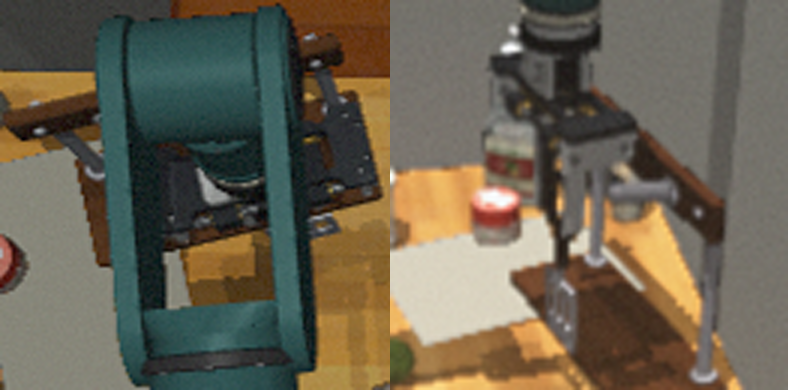

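The picture shows the slotted turner held upright in front of the thick peg. The peg tip is at right-panel (615,190) and the loop is between the fingers at (570,190). It lines up laterally, so I'll thread it.

>>> carry_out(increments=[[255, [0, 0, 5], 0], [255, [10, 0, 0], 0], [255, [10, 0, 0], 0], [255, [10, 0, 0], 0], [255, [10, 0, 0], 0], [255, [10, 0, 0], 0], [255, [0, 0, 0], 0]])

```text
time: 7.6
tool_pos: [0.6035, 0.1268, 0.2176]
ee_rot: [3.142, 0.0, 0.274]
wrist_force: [-0.2, -0.1, -1.9]
width: 0.05
finger_force: 29.8
```

>>> carry_out(increments=[[255, [8, 0, 1], 0], [255, [8, 0, 1], 0], [255, [8, 0, 1], 0], [255, [6, 0, 1], 0], [255, [0, 0, 0], 0], [255, [0, 0, 0], 0]])

```text
time: 8.2
tool_pos: [0.6311, 0.1346, 0.214]
ee_rot: [3.142, 0.001, 0.274]
wrist_force: [-0.7, -0.4, -1.2]
width: 0.0501
finger_force: 29.8
```

>>> carry_out(increments=[[255, [0, 0, 3], 0], [255, [0, 0, 3], 0], [255, [0, 0, 2], 0], [255, [0, 0, 2], 0], [255, [0, 0, 2], 0], [255, [0, 0, 0], 0], [255, [0, 0, 0], 0]])

```text
time: 8.9
tool_pos: [0.6316, 0.1342, 0.2037]
ee_rot: [3.14, -0.002, 0.274]
wrist_force: [-0.1, -1.7, 5.1]
width: 0.05
finger_force: 29.9
```

>>> carry_out(increments=[[100, [0, 0, 0], 0], [60, [0, 0, 0], 0], [60, [0, 0, 0], 0], [0, [0, 0, 0], 0], [0, [0, 0, 0], 0], [0, [0, 0, 0], 0], [0, [0, 0, 0], 0]])

```text
time: 9.6
tool_pos: [0.6311, 0.1346, 0.2022]
ee_rot: [3.142, 0.0, 0.274]
wrist_force: [-0.5, 0.1, -0.5]
width: 0.094
finger_force: 0.0
```

>>> carry_out(increments=[[0, [0, 0, -10], 0], [0, [0, 0, -15], 0], [0, [0, 0, -20], 0], [0, [0, 0, -20], 0], [0, [-20, 0, -10], 0], [0, [-30, 0, -5], 0], [0, [-30, 0, 0], 0], [0, [-30, 0, 0], 0]])

```text
time: 10.4
tool_pos: [0.5246, 0.1046, 0.2846]
ee_rot: [3.141, -0.003, 0.274]
wrist_force: [0.1, 0.6, 0.3]
width: 0.0941
finger_force: 0.0
```

>>> carry_out(increments=[[0, [-20, 25, 0], 3], [0, [0, 30, 0], 4], [0, [0, 30, 0], 4], [0, [0, 30, 0], 4], [0, [0, 30, 0], 1.85], [0, [0, 0, 0], 0], [0, [0, 0, 0], 0]])

```text
time: 11.1
tool_pos: [0.5269, -0.0437, 0.2837]
ee_rot: [-3.141, -0.002, -0.021]
wrist_force: [0.2, 0.5, -1.0]
width: 0.0942
finger_force: 0.0
```

```bash
python3 look.py p2; python3 -c "
from h import *
print(robot.get_obs())"
```

```text
[ 0.52684423 -0.04267362  0.28328355] [-3.14134824e+00 -1.51083768e-03 -1.88772632e-02]
{'time': 11.2, 'joint_positions': array([-1.88422340e-01,  3.42493453e-02,  1.31069409e+00,  5.08588656e-04,
        1.79520125e+00,  1.40136460e+00]), 'qvel': array([ 0.01253836,  0.00038494,  0.00644395, -0.00213355, -0.00349939,
       -0.00237282]), 'joint_torque': array([-4.64196531e-01, -3.18651366e+01, -3.05015123e+01, -4.82520545e-05,
       -7.79430522e-02,  1.72957549e-03]), 'tool_pos': array([ 0.52684423, -0.04267362,  0.28328355]), 'ee_rot': array([-3.14134824e+00, -1.51083768e-03, -1.88772632e-02]), 'wrist_force': array([-0.17392652, -0.02595179,  0.00096687]), 'wrist_torque': array([ 0.07989896,  0.02825783, -0.00928239]), 'finger_force': 0.0, 'width': 0.09374762708099953}
```

View pics/p2.png

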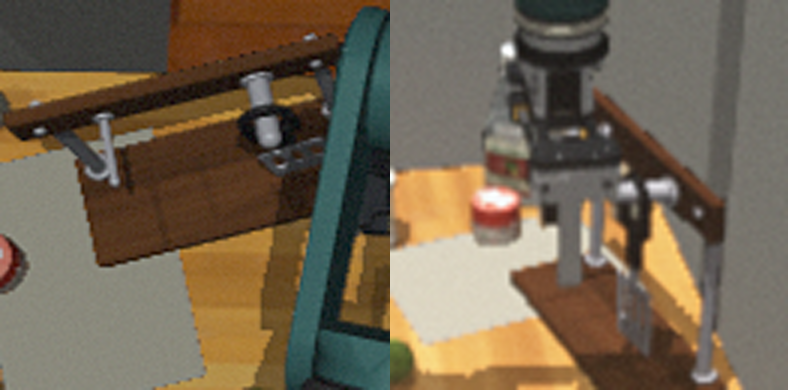

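The turner hangs on the thick peg, at left-panel (265,125). Now the scraper.

>>> carry_out(increments=[[0, [-4, 26, 0], 0], [0, [-5, 30, 0], 0], [0, [-5, 30, 0], 0], [0, [-5, 30, 0], 0], [0, [-5, 30, 0], 0], [0, [-5, 30, 0], 0], [0, [-5, 30, 0], 0], [0, [-5, 30, 0], 0]])

```text
time: 12.0
tool_pos: [0.4833, -0.2784, 0.2828]
ee_rot: [3.141, -0.001, -0.018]
wrist_force: [0.1, 0.5, 0.8]
width: 0.0941
finger_force: 0.0
```

>>> carry_out(increments=[[0, [-5, 30, 0], 0], [0, [-4.5, 20, 0], 0], [0, [0, 0, 20], 0], [0, [0, 0, 20], 0], [0, [0, 0, 0], 0], [0, [0, 0, 0], 0]])

```text
time: 12.6
tool_pos: [0.4729, -0.3275, 0.2425]
ee_rot: [-3.141, 0.0, -0.018]
wrist_force: [0.3, -0.2, 0.9]
width: 0.0938
finger_force: 0.0
```

>>> carry_out(increments=[[0, [0, 0, 20], 0], [0, [0, 0, 20], 0], [0, [0, 0, 20], 0], [0, [0, 0, 15], 0], [0, [0, 0, 0], 0], [0, [0, 0, 0], 0]])

```text
time: 13.2
tool_pos: [0.473, -0.3285, 0.1683]
ee_rot: [3.141, -0.001, -0.02]
wrist_force: [-0.9, -0.5, -0.7]
width: 0.0939
finger_force: 0.0
```

>>> carry_out(increments=[[255, [0, 0, 0], 0], [255, [0, 0, 0], 0], [255, [0, 0, 0], 0], [255, [0, 0, 0], 0], [255, [0, 0, 0], 0], [255, [0, 0, 0], 0], [255, [0, 0, 0], 0], [255, [0, 0, 0], 0]])

```text
time: 14.0
tool_pos: [0.4724, -0.3285, 0.1672]
ee_rot: [3.142, 0.0, -0.02]
wrist_force: [-0.3, -0.4, 0.5]
width: 0.0381
finger_force: 29.8
```

>>> carry_out(increments=[[255, [0, 0, -5], 0], [255, [0, 0, -10], 0], [255, [0, 0, -15], 0], [255, [0, 0, -15], 0], [255, [0, 0, -15], 0], [255, [0, 0, -15], 0], [255, [0, 0, -15], 0], [255, [0, 0, 0], 0]])

```text
time: 14.8
tool_pos: [0.4734, -0.3292, 0.261]
ee_rot: [3.138, -0.005, -0.02]
wrist_force: [-0.3, -0.2, -1.1]
width: 0.038
finger_force: 29.8
```

>>> carry_out(increments=[[255, [1, -17, 0], 0], [255, [1, -25, 0], 0], [255, [2, -30, 0], 0], [255, [2, -30, 0], 0], [255, [2, -30, 0], 0], [255, [2, -30, 0], 0], [255, [2, -30, 0], 0], [255, [2, -30, 0], 0]])

```text
time: 15.6
tool_pos: [0.4899, -0.1042, 0.2559]
ee_rot: [-3.14, 0.002, -0.019]
wrist_force: [0.4, 0.3, -2.3]
width: 0.0382
finger_force: 29.8
```

>>> carry_out(increments=[[255, [2, -30, 0], 0], [255, [2, -30, 0], 0], [255, [2, -30, 0], 0], [255, [2, -30, 0], 0], [255, [2, -30, 0], 0], [255, [2, -30, 0], 0], [255, [2, -30, 0], 0], [255, [2, -30, 0], 0]])

```text
time: 16.4
tool_pos: [0.5102, 0.135, 0.2559]
ee_rot: [3.142, 0.003, -0.019]
wrist_force: [0.5, -0.2, -1.4]
width: 0.0382
finger_force: 29.8
```

>>> carry_out(increments=[[255, [2, -30, 0], 0], [255, [2, -30, 0], 0], [255, [1, -20, 0], 0], [255, [0.5, -15, 0], -4], [255, [0, 0, 0], -6], [255, [0, 0, 0], -6.85], [255, [0, 0, 0], 0], [255, [0, 0, 0], 0]])

```text
time: 17.2
tool_pos: [0.5181, 0.2281, 0.2563]
ee_rot: [-3.142, 0.002, 0.272]
wrist_force: [0.4, 0.2, -2.0]
width: 0.0382
finger_force: 29.8
```

>>> carry_out(increments=[[255, [4.5, -9, 0], 0], [255, [0, -10, 0], 0], [255, [0, 0, 12], 0], [255, [0, 0, 14], 0], [255, [0, 0, 12], 0], [255, [0, 0, 0], 0], [255, [0, 0, 0], 0]])

```text
time: 17.9
tool_pos: [0.518, 0.2469, 0.2183]
ee_rot: [3.141, 0.002, 0.274]
wrist_force: [-0.0, 0.1, -1.0]
width: 0.0378
finger_force: 29.8
```

```bash
python3 look.py p3
```

```text
[0.51861284 0.24710152 0.21976294] [ 3.14154703e+00 -9.58925025e-04  2.73584205e-01]
```

View pics/p3.png

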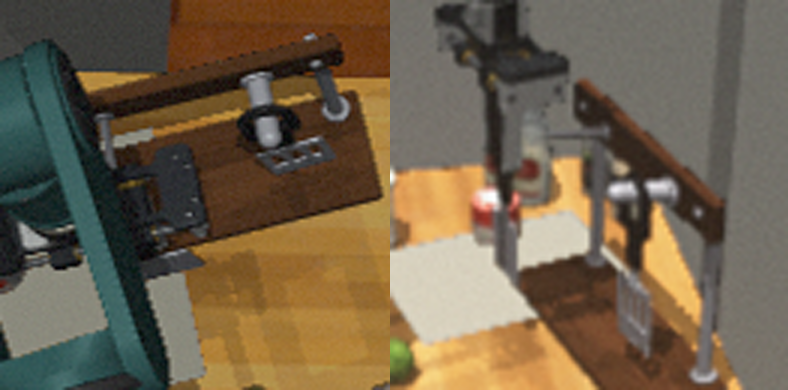

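The scraper is upright in front of the thin peg, which shows at right-panel (560–605,135). The turner is still hanging. Threading the scraper.

>>> carry_out(increments=[[255, [10, -0.5, 0], 0], [255, [10, 0, 0], 0], [255, [10, 0, 0], 0], [255, [10, 0, 0], 0], [255, [10, 0, 0], 0], [255, [0, 0, 0], 0]])

```text
time: 18.6
tool_pos: [0.5676, 0.2614, 0.2185]
ee_rot: [3.141, 0.0, 0.274]
wrist_force: [-0.5, 0.1, -2.2]
width: 0.0381
finger_force: 29.8
```

>>> carry_out(increments=[[255, [8, 0, 1], 0], [255, [8, 0, 1], 0], [255, [8, 0, 1], 0], [255, [6, 0, 1], 0], [255, [0, 0, 0], 0], [255, [0, 0, 0], 0]])

```text
time: 19.2
tool_pos: [0.5952, 0.2694, 0.215]
ee_rot: [3.141, 0.001, 0.274]
wrist_force: [-0.1, -0.5, -1.0]
width: 0.038
finger_force: 29.8
```

>>> carry_out(increments=[[255, [0, 0, 3], 0], [255, [0, 0, 3], 0], [255, [0, 0, 2], 0], [255, [0, 0, 2], 0], [255, [0, 0, 2], 0], [255, [0, 0, 0], 0], [255, [0, 0, 0], 0]])

```text
time: 19.9
tool_pos: [0.5952, 0.2693, 0.2032]
ee_rot: [3.141, 0.0, 0.274]
wrist_force: [0.4, -0.3, -1.1]
width: 0.038
finger_force: 29.8
```

>>> carry_out(increments=[[255, [0, 0, 1.5], 0], [255, [0, 0, 1], 0], [255, [0, 0, 0], 0], [255, [0, 0, 0], 0]])

```text
time: 20.3
tool_pos: [0.5956, 0.2693, 0.202]
ee_rot: [3.141, -0.002, 0.274]
wrist_force: [-0.8, -0.3, 4.5]
width: 0.0382
finger_force: 29.8
```

Contact. Release, and retreat as before.

>>> carry_out(increments=[[100, [0, 0, 0], 0], [60, [0, 0, 0], 0], [60, [0, 0, 0], 0], [0, [0, 0, 0], 0], [0, [0, 0, 0], 0], [0, [0, 0, 0], 0], [0, [0, 0, 0], 0]])

```text
time: 21.0
tool_pos: [0.5952, 0.2694, 0.2007]
ee_rot: [3.142, 0.0, 0.274]
wrist_force: [0.1, 0.2, -0.2]
width: 0.0905
finger_force: 0.0
```

>>> carry_out(increments=[[0, [0, 0, -10], 0], [0, [0, 0, -15], 0], [0, [0, 0, -20], 0], [0, [0, 0, -20], 0], [0, [-20, 0, -10], 0], [0, [-30, 0, -5], 0], [0, [-30, 0, 0], 0], [0, [-30, 0, 0], 0]])

```text
time: 21.8
tool_pos: [0.4887, 0.2394, 0.2831]
ee_rot: [-3.141, -0.003, 0.274]
wrist_force: [-0.2, 0.8, 0.9]
width: 0.094
finger_force: 0.0
```

>>> carry_out(increments=[[0, [-10, 25, 0], 0], [0, [-10, 30, 0], 0], [0, [-10, 30, 0], 0], [0, [-10, 30, 0], 0], [0, [-5, 30, 0], 0], [0, [0, 30, 0], 0], [0, [0, 30, 0], 0], [0, [0, 30, 0], 0]])

```text
time: 22.6
tool_pos: [0.51, -0.0, 0.2831]
ee_rot: [3.14, -0.003, 0.274]
wrist_force: [0.3, -0.0, -0.0]
width: 0.094
finger_force: 0.0
```

>>> carry_out(increments=[[0, [0, 30, 0], 0], [0, [0, 20, 0], 0], [0, [0, 0, 0], 0], [0, [0, 0, 0], 0], [0, [0, 0, 0], 0], [0, [0, 0, 0], 0], [0, [0, 0, 0], 0], [0, [0, 0, 0], 0]])

```text
time: 23.4
tool_pos: [0.523, -0.0463, 0.2809]
ee_rot: [3.141, -0.0, 0.275]
wrist_force: [-0.7, -0.5, 0.1]
width: 0.094
finger_force: 0.0
```

```bash
python3 look.py p4
python3 - <<'E'
from h import *
import cv2
a=robot.snapshot("side").astype(float)
d=[]
for _ in range(20): d.append(robot.snapshot("side").astype(float))
r=(slice(95,200),slice(310,390))
print("motion",np.abs(np.mean(d[:5],0)-np.mean(d[-5:],0))[r].max(), np.abs(d[0]-d[1])[r].max())
E
```

```text
[ 0.52302554 -0.04656897  0.28078668] [3.14157256e+00 5.55267457e-06 2.74641761e-01]
motion 29.39999999999999 46.0
```

View pics/p4.png

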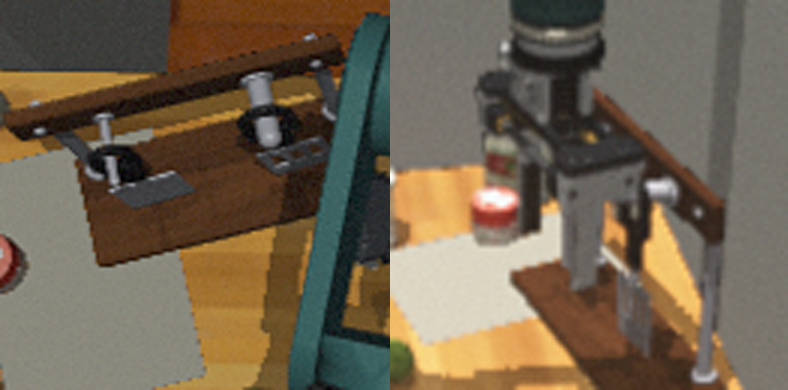

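Both tools hang on their pegs, the turner at left-panel (265,125) and the scraper at (115,160). I'll let them settle and check for motion.

Run:
```python
from h import *
m=[]
d=[robot.snapshot("top")[120:180,155:250].astype(float) for _ in range(100)]
b=[np.mean(d[i:i+10],0) for i in range(0,100,10)]
print([round(np.abs(b[i+1]-b[i]).max(),1) for i in range(9)],[round(np.abs(d[i+10]-d[i]).std(),2) for i in range(0,90,10)],robot.get_obs()["time"])
```

```text
[np.float64(9.4), np.float64(10.1), np.float64(8.2), np.float64(9.6), np.float64(9.8), np.float64(9.3), np.float64(8.8), np.float64(9.8), np.float64(9.1)] [np.float64(3.4), np.float64(3.38), np.float64(3.37), np.float64(3.39), np.float64(3.46), np.float64(3.39), np.float64(3.34), np.float64(3.41), np.float64(3.39)] 29.55
```

The differences are constant noise, so both tools are still. Handing in.

```bash
python3 -c "
from bench import robot
print(robot.close_job())"
```

```text
the job is handed in; nothing more can be done
None
```

The turner hangs on the thick peg and the scraper on the thin peg, both still with the gripper clear of them; I handed the job in at about 30 s, but it returned no verdict.

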